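# Seat the culture plate in the corner of the imaging stage and close the clamp

## Task

Without picking anything up, push the six-well culture plate along the imaging stage with your fingertips until it sits flat and square, fully home against both the long far stop and the short left stop. Push the sliding clamp along its slot until it touches the plate's free end, so the plate is held against the stops. Leave the small jar on the stage, and the bottle and the dish on the bench, where they are.

Things in the scene. Friction and masses are not known exactly. Their poses are not given: they have to be found in the camera images.
- stage: Fixed low stage, white with flat black top, 250 (x) x 380 (y) x 60 mm high. Origin: centre of underside; x points away from the robot, y left, turned up to 0.25 rad. Two steel stops on top, 10 mm high, 12 thick: far stop, inner face at stage x = 100 mm (y 15 to 155); left stop, inner face at y = 145 mm (x 15 to 100). Two focus wheels on the near face are only for looks.
- seat (a point): Point on the stage's top, at stage (57, 81, 60) mm, with the stage's axes: where the centre of the plate's underside lies when the plate is home against both stops, its x and y along the stage's x and y. A round glass window of 52 mm diameter is centred here.
- plate: Loose six-well culture plate with a clear lid that does not come off: a white rectangular slab, 86 mm along its x, 128 mm along its y, 20 mm high, with six grey round wells, about 120 g (varies). Origin: centre of its underside. It starts flat on the stage's black top, nearer and further right than its seat, turned up to 0.25 rad to the stage.
- clamp (a joint): Sliding clamp right of the plate: upright aluminium bar, 60 (stage x) x 14 (y) x 24 mm high, sliding along stage y at stage x = 50 mm. Value in m: 0 open (plate-side face at stage y = -115 mm), grows as it moves left; 0.132 touching a plate that is home; limit 0.145. Starts at 0 to 0.015. 1.5 N friction, no spring: stays where left.
- clamp_face (a point): Middle of the clamp's plate-side (left) face, 13 mm above the stage's top, with the stage's axes.
- clamp_back (a point): Middle of the clamp's outer (right) face, 13 mm above the stage's top, with the stage's axes: push here towards stage +y. Behind it is at least 55 mm of clear stage top.
- jar: Small capped specimen jar, 26 mm diameter, 34 mm high, standing on the near left corner of the stage's top. Origin: centre of its underside. Leave alone.
- bottle: Capped glass bottle, 64 mm diameter, 110 mm high, standing on the bench beside the stage, left or right. Origin: centre of its underside. Leave alone.
- dish: Closed round culture dish, 92 mm diameter, 17 mm high, lying on the bench beside the stage, on the other side from the bottle. Origin: centre of its underside. Leave alone.
Mind the look-alikes: they are no part of the job. Leave any blue or purple look-alike of the plate alone.

How it is judged:
By the outcome, as a careful person would: the job done as asked, in the order asked, and still so for the second after the job is handed in, with the robot touching nothing.
It also fails if it takes over 61 s, if anything falls off the work surface, if the arm or the gripper's body presses on something with over 40 N, if the wrist force passes 120 N, or if a joint passes its speed limit or range.

## Robot

A 7-joint arm with a two-finger parallel gripper is mounted at the origin on the work surface. World frame = base frame: x ahead of the robot, y to its left, z up, the work surface at z = 0. Lengths are in m, angles in rad, forces in N, time in s.
With the tool pointing down it reaches from about 0.425 to 0.875 m from the base axis. Payload 8.4 kg.
Tool frame: the origin (TCP) lies where the fingers leave the gripper's body, on its centre line; the fingertips stand 73 mm ahead of it and the grasp point (between the pads) lies 54 mm ahead of it; z points along the fingers, y is the line along which they close (so a half turn about z gives the same grasp; the last joint's range is limited). The gripper opens to 85 mm and grips with 20 to 120 N. Pads are 22 mm wide; open, the fingers measure 114 mm over their backs; the gripper's body (76 mm by 85 mm) begins 54 mm behind the grasp point. The pads swing forward as they close: fully open they stand 13 mm farther back than shut.
Start: joints at [1.097, 0.333, 0.04, 1.465, -0.013, 1.343, -0.059], TCP at [0.238, -0.605, 0.304] pointing down, gripper open.
Joint ranges: [-2.58, 2.58], [-0.38, 2.09], [-1.3, 1.39], [0.25, 2.4], [-1.5, 4.64], [0.08, 2.09], [-2.65, 2.65]. Speed limits (rad/s): [2.22, 2.22, 2.79, 2.79, 3.14, 3.14, 3.14].

## Interface

Orientations are given as a rotation vector (axis times angle).
In Python, from rig import * gives the robot as it stands. Calls block until the motion is done:
- reach(position, orientation): joint-space move of the TCP to a pose.
- move_linear(position, feed=0.15, frame=None): straight line of the TCP; frame=None keeps the orientation; feed is the mean speed in m/s.
- move_joints(angles): joint-space move.
- open_gripper() and clamp(): open the fingers fully, or close them until they stop; the grip force is fixed at half the most.
- wait(seconds).
- ik(position, orientation): joint angles nearest the present ones, or None.
- get_image(name): name is "side" or "top"; returns (picture, depth): 420x560x3 uint8, red, green, blue; 420x560 float32, m along the optical axis (not along the pixel's ray), 0 where there is no reading.
- camera_model(name): a dict with "K" (3x3 intrinsics, pixels), "k1" (the pictures are not rectified: a ray, as slopes to the right and down, at radius r is drawn at 1 + k1 r^2 times it, then the intrinsics apply), "T" (4x4, takes a point from camera to world coordinates). Camera axes: x right, y down, z forward; pixel columns grow to the right and rows downward; lengths in m; the calibration is good to about 2 mm. A picture is of the moment at which its call begins. camera_model takes no time and is no camera call.
A pose or a line that the arm cannot do raises MotionError and nothing moves.
- close_job(): hands the job in; it is judged then, once.
Readings, each from a call of its own:
- read_t(): time.
- read_joint_pos(): joint angles.
- read_qvel(): joint speeds.
- read_joint_efforts(): joint torques, N m.
- read_tcp_pos(): TCP position.
- read_tool_rot(): TCP orientation.
- read_force(): force on the tool from outside, world axes, zero at the start.
- read_wrist_torque(): the same for the moment, N m.
- read_opening(): finger opening in m.
- read_grasp_force(): force on a finger pad.
Only numpy, scipy, OpenCV 4.12 (cv2) and the standard library are available. Lean on these libraries where they do the work, as an engineer would, in place of code of your own. Each camera call takes 0.05 s, during which the arm holds its last target. There are 200 camera calls.

## Working session

There is one attempt and no reset: what is moved stays moved. The work goes in short steps, each a Python script; the robot and the scene stay as the last script left them, time stands still between calls to the robot, and variables do not carry over. Pictures are saved under pics/ and viewed, at most 10 in all, crops included, and the job is handed in when it is done.

```bash
ls; mkdir -p pics; python3 - <<'E'
from rig import *
import cv2, numpy as np
for n in ("top","side"):
    im,d=get_image(n); cv2.imwrite(f"pics/{n}0.png",im[:,:,::-1]); np.savez(f"{n}0.npz",im=im,d=d)
    m=camera_model(n); print(n,m["K"],m["k1"],np.round(m["T"],3))
print(read_t(),read_tool_rot(),read_opening())
E
```

```text
pics
top [[502.90671249   0.         281.27041428]
 [  0.         502.90671249 218.31556983]
 [  0.           0.           1.        ]] -0.07762737205772245 [[-0.03  -0.998  0.054  0.525]
 [-1.     0.029 -0.004 -0.01 ]
 [ 0.002 -0.054 -0.999  1.494]
 [ 0.     0.     0.     1.   ]]
side [[426.82537741   0.         284.25494344]
 [  0.         426.82537741 211.85190233]
 [  0.           0.           1.        ]] 0.030037146325463466 [[-0.723 -0.521  0.454  0.114]
 [-0.691  0.552 -0.466  0.502]
 [-0.008 -0.651 -0.759  0.876]
 [ 0.     0.     0.     1.   ]]
0.1 [-3.08521566e+00 -5.84935355e-01  6.10817715e-04] 0.08509360510186341
```

View pics/top0.png

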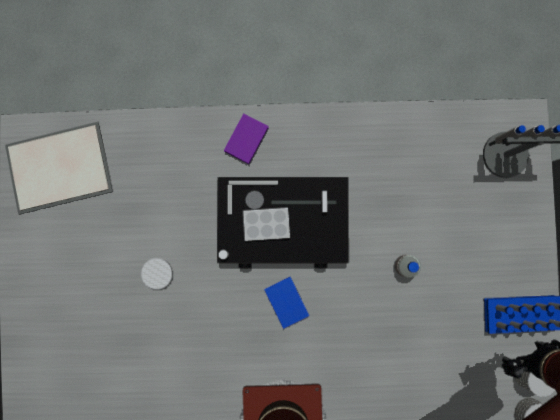

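View pics/side0.png

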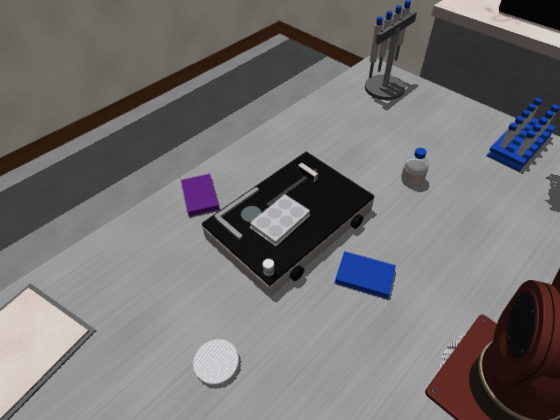

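The top view shows three plate-like things: the white plate with six wells at (267,224), the purple look-alike at (246,139) and the blue look-alike at (286,302). I choose the white one, since it lies on the black stage. The clamp is at (325,201), the jar at (223,255), the bottle at (407,267) and the dish at (157,274).

```bash
cat > h.py <<'E'
import numpy as np, cv2
from rig import *
def cast(n,uv,z):
    m=camera_model(n);K=m["K"];T=m["T"]
    p=cv2.undistortPoints(np.float64(uv).reshape(-1,1,2),K,np.array([m["k1"],0,0,0.]))[:,0]
    d=np.c_[p,np.ones(len(p))]@T[:3,:3].T; o=T[:3,3]
    return (o+d*((z-o[2])/d[:,2])[:,None])[:,:2]
def proj(n,P):
    m=camera_model(n);Ti=np.linalg.inv(m["T"]);r,_=cv2.Rodrigues(Ti[:3,:3])
    return cv2.projectPoints(np.float64(P),r,Ti[:3,3],m["K"],np.array([m["k1"],0,0,0.]))[0][:,0]
def rect(P):
    """metric points -> centre, (long,short), yaw of the long side relative to world y"""
    (c,(w,h),a)=cv2.minAreaRect(np.float32(P*1000)); a=np.deg2rad(a)
    if h>w: w,h=h,w; a+=np.pi/2
    a=(a-np.pi/2+np.pi/2)%np.pi-np.pi/2
    return np.array(c)/1000,w,h,a
def blob(mask,seed):
    _,l,s,_=cv2.connectedComponentsWithStats(mask.astype(np.uint8)); k=l[seed[1],seed[0]]
    return (l==k).astype(np.uint8)
def outline(m,n,z):
    c=max(cv2.findContours(m,cv2.RETR_EXTERNAL,cv2.CHAIN_APPROX_NONE)[0],key=cv2.contourArea)
    return cast(n,c[:,0],z)
E
cat > m.py <<'E'
from h import *
seeds=dict(top=((310,235),(258,216)),side=((330,190),(272,227)))
for n in ("top","side"):
    f=np.load(n+"0.npz");im=f["im"];g=im.max(2)
    b=blob(g<50,seeds[n][0]); b=cv2.morphologyEx(b,cv2.MORPH_CLOSE,np.ones((5,5)))
    b=cv2.morphologyEx(b,cv2.MORPH_OPEN,np.ones((25,25)) if n=="top" else np.ones((9,9)))
    print(n,"stage",rect(outline(b,n,.06)))
    big=cv2.resize(im,None,fx=4,fy=4,interpolation=cv2.INTER_CUBIC)
    p=(g>110); s=seeds[n][1]; print(g[s[1]-12:s[1]+13:3,s[0]-24:s[0]+40:4])
    m=blob(p,s)if p[s[1],s[0]] else None
    if m is not None: print("plate",rect(outline(m,n,.08)))
    cx,cy=(283,220) if n=="top" else (290,220)
    c=big[(cy-65)*4:(cy+65)*4,(cx-90)*4:(cx+90)*4]
    cv2.imwrite(f"pics/{n}_crop.png",c[:,:,::-1])
E
python3 m.py
```

```text
top stage (array([ 0.59546521, -0.09291   ]), 246.1114959716797, 220.1274871826172, np.float64(1.5404294993072138))
[[ 23  21  23  53 111 108 108  69  25  23  34  37  34  37  36  34]
 [ 23  21  23  23  92 105  95  22  29  31  36  51  68  89  21  24]
 [ 24  21  38 107 124 166 169 165 162 169 169 160 164 169  24  25]
 [ 21  26  53 168 151 150 171 153 152 156 162 149 148 169  25  24]
 [ 23  23  41 156 150 150 161 149 149 152 154 149 149 168  24  22]
 [ 23  21  35 154 150 148 166 148 150 150 161 150 148 169  22  22]
 [ 25  22  34 169 150 151 169 162 152 168 171 162 169 169  25  23]
 [ 22  24  33 169 167 168 169 170 152 167 172 148 152 170  24  22]
 [ 25  23  26 169 152 150 162 152 149 151 164 150 151 158  34  23]]
plate (array([0.58684906, 0.02804218]), 126.1257095336914, 84.30547332763672, np.float64(0.036723530854782416))
side stage (array([ 0.59699896, -0.01394034]), 376.516357421875, 248.22613525390625, np.float64(-0.028518327375058883))
[[108 108 108 192 195 179 175 176 179 188 190 178 174 174 148 100]
 [106 108 187 177 175 184 184 186 181 175 174 183 194 170  97   8]
 [ 72 174 190 174 176 173 196 196 175 174 174 176 190  83  17  19]
 [ 19 156 190 173 174 175 196 192 183 174 174 184  78  54  15  16]
 [ 21  94 138 183 178 191 175 175 176 192 193  87  73  14  18  19]
 [ 20  26 102 137 197 185 174 175 174 196  99 109  15  21  21  19]
 [ 19  20  26 146 132 191 175 175 174 148  99   8  17  16  18  18]
 [ 18  19  18  21 103 119 190 182 168  96  13  18  16  18  17  16]
 [ 19  21  19  18  23 114 119 189  83  17  19  20  17  18  16  20]]
plate (array([0.58968085, 0.03069489]), 127.4009780883789, 87.9888687133789, np.float64(0.032538027823018956))
```

View pics/top_crop.png

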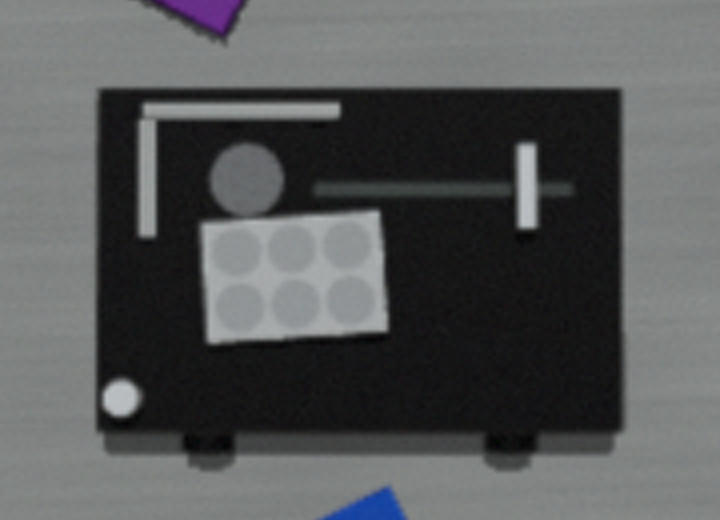

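View pics/side_crop.png

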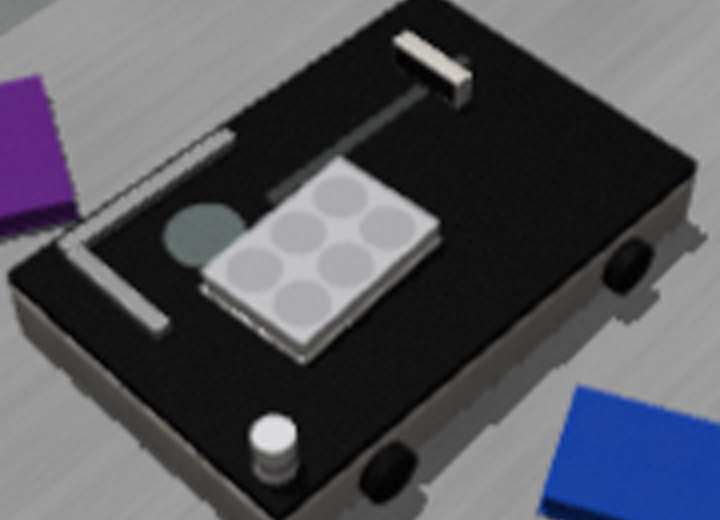

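The crops confirm it: the white slab with six wells is right of and nearer than the round window. The jar is at the near left corner and the clamp is at the right end of its slot. Next I refine the stage fit and plan the pushes.

```bash
cat > m2.py <<'E'
from h import *
def fit(n,im,seed,k):
    b=blob(im.max(2)<50,seed)
    c=max(cv2.findContours(b,cv2.RETR_EXTERNAL,cv2.CHAIN_APPROX_NONE)[0],key=cv2.contourArea)
    b=cv2.drawContours(np.zeros_like(b),[c],-1,1,-1); b=cv2.morphologyEx(b,cv2.MORPH_OPEN,np.ones((k,k)))
    return rect(outline(b,n,.06))
for n,s,k in(("top",(310,235),45),("side",(330,190),9)):
    print(n,fit(n,np.load(n+"0.npz")["im"],s,k))
f=lambda q:np.array(q)/4-.375+[193,155]
print("stage corners",cast("top",f([(98,89),(620,89),(622,431),(98,431)]),.06))
c=(np.array([(146,120),(338,120),(157,122),(155,236)]));print("stops",cast("top",f(c),.07))
print("clamp",cast("top",f([(516,142),(538,142),(538,229),(516,229)]),.084))
print("clamp side",cast("side",np.array([(402,31),(393,39),(463,82),(471,76)])/4-.375+[200,155],.084))
print("jar",cast("top",f([(121,398)]),.094), "bottle",cast("top",[(412,267)],.11))
E
python3 m2.py
```

```text
top (array([ 0.59759393, -0.01856903]), 370.5350646972656, 240.5850372314453, np.float64(-0.029316609911810287))
side (array([ 0.59699896, -0.01394034]), 376.516357421875, 248.22613525390625, np.float64(-0.028518327375058883))
stage corners [[ 0.72659564  0.16554108]
 [ 0.71560691 -0.20920836]
 [ 0.47080736 -0.20166184]
 [ 0.48189042  0.17112687]]
stops [[ 0.70191605  0.13056051]
 [ 0.69782064 -0.00608819]
 [ 0.7002458   0.12275502]
 [ 0.61899198  0.1261084 ]]
clamp [[ 0.67690629 -0.13101709]
 [ 0.67646174 -0.14653204]
 [ 0.61505998 -0.1443824 ]
 [ 0.61551372 -0.12890749]]
clamp side [[ 0.67891064 -0.14160246]
 [ 0.67802191 -0.13161579]
 [ 0.61654455 -0.13282301]
 [ 0.61639774 -0.14069531]]
jar [[0.50534667 0.15026283]] bottle [[ 0.45424534 -0.37144661]]
```

```bash
cat >> h.py <<'E'
O=np.array([.5975,-.0165]); PH=-.029
R=np.array([[np.cos(PH),-np.sin(PH)],[np.sin(PH),np.cos(PH)]])
def S(x,y,z): return np.r_[O+R@np.array([x,y])/1000,z]          # stage mm -> world
def down(a): return np.pi*np.array([np.cos(a/2),np.sin(a/2),0])  # tool y along stage -y at a=PH
def stat(): 
    p=read_tcp_pos(); f=read_force(); s=R.T@(np.array(p[:2])-O)*1000
    return round(read_t(),2),np.round(s,1),round(p[2],4),np.round(np.r_[R.T@f[:2],f[2]],1)
def line(x,y,z,feed=.15): move_linear(S(x,y,z),feed=feed)
def push(x0,y0,x1,y1,z,step=2.,lim=8.,feed=.04):
    """step from (x0,y0) to (x1,y1) until the force against the push rises by lim"""
    d=np.array([x1-x0,y1-y0],float);L=np.hypot(*d);d/=L;s=0
    while s<L:
        s=min(L,s+step); line(x0+d[0]*s,y0+d[1]*s,z,feed)
        f=-d@(R.T@np.array(read_force())[:2])
        if f>lim: break
    print("push",round(s,1),"of",round(L,1),"f",round(f,1),*stat()); return s
E
cat > s1.py <<'E'
from h import *
reach(S(-92,45,.19),down(PH)); print(stat())
line(-92,45,.145); f0=read_force()[2]; print(stat())
z=.145
while z>.127:
    z-=.002; line(-92,45,z,.05); 
    if read_force()[2]-f0>3: break
print(z,stat())
im,_=get_image("side"); cv2.imwrite("pics/s1.png",cv2.resize(im[120:320,170:430],None,fx=3,fy=3)[:,:,::-1])
E
python3 s1.py
```

```text
(2.58, array([-91.7,  44.2]), np.float64(0.1901), array([-0.6,  0.3, -0.6]))
(3.03, array([-92. ,  44.9]), np.float64(0.1451), array([ 0.6, -0.1, -0. ]))
0.12699999999999997 (5.28, array([-92.1,  45. ]), np.float64(0.1269), array([-0. , -0.2,  0.5]))
```

View pics/s1.png

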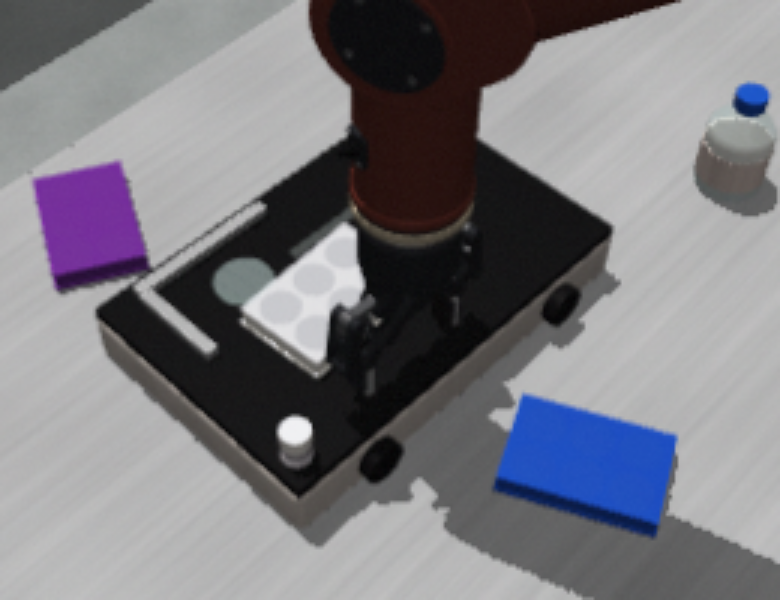

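The open fingers straddle the plate's near side (fingertips near crop pixels (370,385) and (455,310)) and touch nothing. Now I push along +x.

```bash
cat > s2.py <<'E'
from h import *
line(-12,45,.127,.05); print(stat())
push(-12,45,18,45,.127,1.5,6)
line(-15,45,.127,.1); line(-30,45,.19)
im,_=get_image("top"); np.savez("top1.npz",im=im); print(stat())
E
python3 s2.py
cat > pl.py <<'E'
from h import *
import sys
def plate(n,im):
    """plate by wide opened bright mask inside the stage, in stage mm and rad"""
    z=(im.min(2)>110).astype(np.uint8); m=np.zeros_like(z)
    c=proj(n,[S(x,y,.06) for x,y in((-90,-80),(-90,140),(97,143),(97,-80))])
    cv2.fillPoly(m,[c.astype(int)],1)
    z=cv2.morphologyEx(z&m,cv2.MORPH_OPEN,np.ones((9,9)))
    c,w,h,a=rect(outline(z,n,.08)); return np.round(R.T@(c-O)*1000,1),round(w),round(h),round(a-PH,4)
if __name__=="__main__":
    for k in sys.argv[1:]: print(k,plate(k.rstrip("0123456789"),np.load(k+".npz")["im"]))
E
python3 pl.py top0 top1
```

```text
(7.08, array([-12.1,  45. ]), np.float64(0.1271), array([ 0.7,  0. , -0.1]))
push 19.5 of 30.0 f 11.0 10.33 [ 5.4 45.1] 0.1266 [-11.   -0.3   6.8]
(11.34, array([-30.2,  44.7]), np.float64(0.1891), array([-0.6, -1.2,  0.1]))
top0 (array([-12.5,  44.5]), 124, 84, np.float64(0.0033))
top1 (array([72.2, 65.9]), 76, 45, np.float64(-0.0008))
```

```bash
cat > s3.py <<'E'
from h import *
clamp()
a=min((PH+np.pi/2,PH-np.pi/2),key=lambda a:abs(ik(S(57,-55,.19),down(a))[6]) if ik(S(57,-55,.19),down(a)) is not None else 9)
reach(S(57,-55,.19),down(a)); print(a,stat(),read_opening())
line(57,-55,.150); z=.150
while z>.139:
    z-=.002; line(57,-55,z,.05)
    if read_force()[2]>3: break
print(z,stat())
line(57,-14,z,.05); print(stat())
push(57,-14,57,20,z,1.5,6)
line(57,-20,z,.1); line(57,-55,.19); print(stat())
for n in("top","side"): im,_=get_image(n); np.savez(n+"2.npz",im=im); cv2.imwrite(f"pics/{n}2.png",cv2.resize(im[140:290,180:380],None,fx=4,fy=4)[:,:,::-1])
E
python3 s3.py; python3 pl.py top2 side2
```

```text
1.5417963267948966 (13.54, array([ 56.9, -54.6]), np.float64(0.19), array([ 0.2,  0.2, -0. ])) 2.5716292900376522e-05
0.13799999999999998 (15.46, array([ 56.9, -55. ]), np.float64(0.1378), array([ 0.1,  0.5, -0.2]))
(16.43, array([ 57. , -14.4]), np.float64(0.138), array([ 0.5,  0.3, -0.3]))
push 22.5 of 34.0 f 9.7 20.18 [57.2  5.9] 0.138 [-0.2 -9.7  2.1]
(21.18, array([ 56.8, -54.6]), np.float64(0.1898), array([-0.4, -0.1, -0.4]))
top2 (array([55.3, 80.1]), 127, 79, np.float64(-0.0006))
side2 (array([51.5, 81.3]), 127, 70, np.float64(-0.0014))
```

View pics/side2.png

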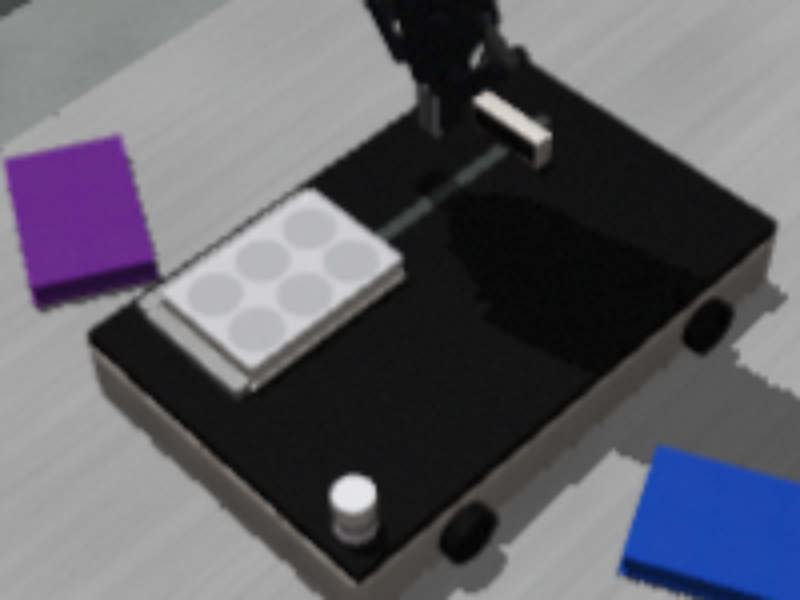

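The plate looks home: its left edge lies along the left stop at crop (200,345), and the tool's end position matches the prediction. I'll give one short re-seating push towards the far stop, then push the clamp.

```bash
cat > s4.py <<'E'
from h import *
a=PH+np.pi/2
reach(S(-35,81,.19),down(a)); line(-35,81,.138); line(-12,81,.138,.06); print(stat())
push(-12,81,12,81,.138,1.5,5)
line(-30,81,.138,.1); line(-35,81,.19); print(stat())
reach(S(50,-162,.19),down(a)); line(50,-162,.139); print(stat())
for n in("top","side"): im,_=get_image(n); np.savez(n+"3.npz",im=im); cv2.imwrite(f"pics/{n}3.png",cv2.resize(im[140:290,180:380],None,fx=4,fy=4)[:,:,::-1])
E
python3 s4.py; python3 pl.py top3 side3
```

```text
(23.01, array([-11.9,  81.2]), np.float64(0.138), array([ 0.3,  0.8, -0.3]))
push 16.5 of 24.0 f 10.4 25.76 [ 2.9 81.1] 0.1377 [-10.4  -1.8   7. ]
(26.75, array([-34.7,  80.7]), np.float64(0.1898), array([-0. , -0.3, -0.3]))
(28.25, array([  50.1, -160.8]), np.float64(0.1393), array([-0.4, -0.3, -0.1]))
top3 (array([55.3, 80.1]), 127, 79, np.float64(-0.0006))
side3 (array([51.5, 81.3]), 127, 69, np.float64(0.0017))
```

View pics/top3.png

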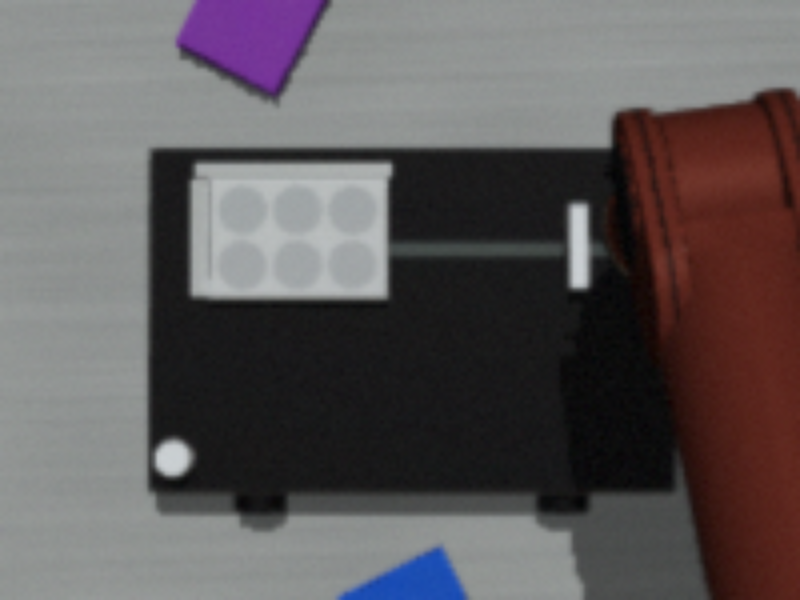

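The plate is square in the corner, with its edges along the far stop at crop y≈177 and the left stop at x≈210. The clamp at (579,245) is untouched and the jar at (173,457) has not moved. Next is the clamp push.

```bash
cat > s5.py <<'E'
from h import *
line(50,-145,.139,.08); line(50,-20,.139,.06); print(stat())
push(50,-20,50,4,.139,1.,7,.03)
line(50,-30,.139,.1); line(50,-60,.20); reach(S(0,-220,.3),down(PH+np.pi/2)); print(stat())
for n in("top","side"): im,_=get_image(n); np.savez(n+"4.npz",im=im); cv2.imwrite(f"pics/{n}4.png",cv2.resize(im[140:290,180:380],None,fx=4,fy=4)[:,:,::-1])
E
python3 s5.py; python3 pl.py top4 side4; python3 -c "
import cv2,numpy as np
cv2.imwrite('pics/fin.png',np.hstack([cv2.resize(cv2.imread(f'pics/{n}4.png'),(400,300))if 0 else cv2.imread(f'pics/{n}4.png')[150*0:450,100:500] for n in('top','side')]))"
```

```text
(30.95, array([ 50.1, -20.1]), np.float64(0.1391), array([-0.9, -0.5,  0.5]))
push 14.0 of 24.0 f 7.9 34.45 [50.  -8.2] 0.139 [-0.6 -7.9  2.6]
(36.24, array([ 1.00e-01, -2.18e+02]), np.float64(0.2988), array([ 0.3,  0.6, -0.8]))
top4 (array([55.3, 73. ]), 141, 79, np.float64(-0.0006))
side4 (array([51.5, 81.3]), 127, 69, np.float64(0.0017))
```

View pics/fin.png

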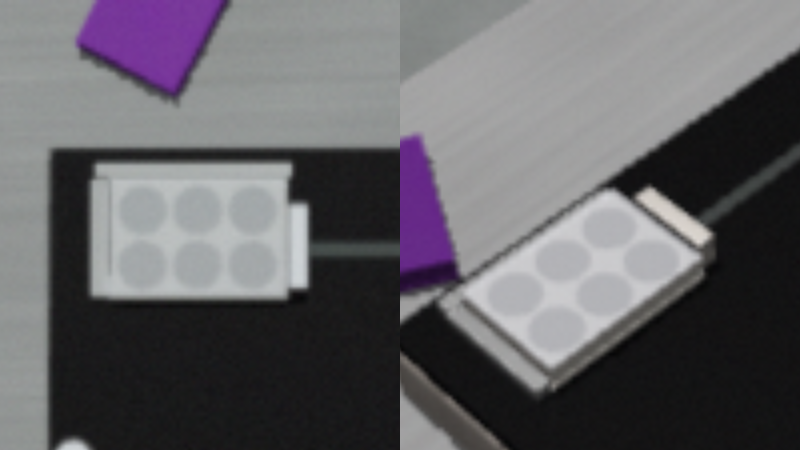

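The clamp touches the plate's right end at crop (298,245): together they measure 141 mm, which is the plate's 127 plus the clamp's 14. The plate is still square in the corner, so I'm handing the job in.

```bash
python3 -c "
from rig import *
print(read_t(), close_job())"
```

```text
the job is handed in; nothing more can be done
36.3417 None
```

I handed the job in at 36.3 s: the plate sits square against the far and left stops with the clamp touching its free end, and nothing else was touched.

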